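Clamp the culture flask in its stage carrier

ROBOT

A 6-joint arm with a two-finger parallel gripper is mounted at the origin on the work surface. World frame = base frame: x ahead of the robot, y to its left, z up, the work surface at z = 0. Lengths are in m, angles in degrees, forces in N, time in s.
With the tool pointing down it reaches from about 0.4 to 0.825 m from the base axis. Payload 7 kg.
Tool frame: the origin (TCP) lies on the mounting face of the last link; the fingertips stand 178 mm ahead of it and the grasp point (between the pads) lies 159 mm ahead of it; z points along the fingers, y is the direction in which the jaws open and shut (so a half turn about z gives the same grasp; the last joint's range is limited). The gripper opens to 88 mm and grips with 3 to 60 N. Pads are 19 mm wide; open, the fingers measure 130 mm over their backs; the gripper's body (78 mm by 193 mm) begins 47 mm behind the grasp point.
Start: joints at [-50.128, 20.546, 0.682, 0, -70.136, -16.507], TCP at [0.268, -0.62, 0.405] pointing down, gripper open.
Joint ranges: [-176.03, 176.03], [-82.01, 121.73], [-58.28, 71.71], [-173.87, 95.51], [-174.79, -0.11], [-173.66, 173.66]. Speed limits (degrees/s): [136.94, 136.94, 172.46, 180, 180, 180].

INTERFACE

Orientations are given as [roll, pitch, yaw] about the fixed x, y, z axes, in that order (R = Rz(yaw) Ry(pitch) Rx(roll)).
In Python, from plant import r gives the robot as it stands. The module is installed in compiled form; this text tells all that it offers.
- The arm moves only by the tool carry_out, never from a script. Its argument "plan" is a list of rows, each a list of 3 entries, a list of its own where there are three numbers: the shift along the tool's x, y, z in m, then the turn, a rotation vector about the tool's x, y, z in degrees, then the closure in counts, from 0 (fully open) to 255 (shut). In form: [[[x, y, z], [ax, ay, az], hand], ...]. A call has 1 to 12 rows; each row shifts and turns the commanded pose from where the row before left it, along the tool's axes as they then stand; what a row does not reach is not made up. A row lasts 1/12 s, in which the tool goes at most 41.7 mm and 7.16 degrees, less where a joint would pass 70% of its speed; a pose out of reach is approached as far as the arm can. A call is refused whole if a number of a shift passes 0.0417 or a number of a turn 7.16, either way. A call with a gripper value outside its range is refused whole. The fingers move at their own pace and stop on an object; "grip_force" is the grip in N (left out, the last holds). Time passes only in rows, so rows that do not move let the fingers close. It gives the time, the measured TCP pose, the force and the opening at its end, in the units of the state.
- r.get_state(): the state, without advancing time (a new reading comes with each control period).
- r.capture(name): name is "scene" or "top" or "wrist"; returns the picture (384x512x3 uint8, red, green, blue); there is no depth.
- r.get_calibration(name): a dict with "K" (3x3 intrinsics, pixels), "D" ([k1, k2, p1, p2, k3] as OpenCV has them; the pictures are not rectified), "rvec" (rotation vector, rad) and "tvec" (3), from world to camera coordinates, as OpenCV has them. Camera axes: x right, y down, z forward; pixel columns grow to the right and rows downward; lengths in m; the calibration is good to about 2 mm. A picture is of the moment at which its call begins: read the wrist's pose just before it. get_calibration takes no time and is no camera call; for the wrist camera it gives the pose at the moment of the call.
- r.close_job(): hands the job in, once; it reports no verdict.
The state is a dict: "time_s": time; "joints": joint angles; "qd": joint speeds; "joint_torque": joint torques, N m; "tcp_pos": TCP position; "eef_rot": TCP orientation; "contact_force": force on the tool from outside, world axes, zero at the start; "moment": the same for the moment, N m; "gripper_width": finger opening in m.
Only numpy, scipy, OpenCV 4.12 (cv2) and the standard library are available. Lean on these libraries where they do the work, as an engineer would, in place of code of your own. Each camera call takes 0.05 s, during which the arm holds its last target. There are 200 camera calls.

TASK

Secure the green-capped culture flask in its stage carrier: with the back of a finger, swing the blue clamp strap across the flask until its end stops in the keeper, and only then push the red cam lever all the way down with a fingertip, and come away. Nothing is to be picked up: leave the flask lying in its nest and do not disturb anything else on the carrier or the bench.

Things in the scene. Friction and masses are not known exactly. Their poses are not given: they have to be found in the camera images.
- carrier: black carrier plate, 190 x 245 mm (its x by y), 12 mm thick, fixed to the bench. Origin: underside (bench level), at the middle of the flask nest; the plate covers x -85 to 105 mm and y -115 to 130 mm. Its +y axis runs from the strap's pivot post, across the flask, to the keeper that takes the strap's end. The flask's cap points along +x. The aluminium keeper is at y 85 to 103 mm, 72 mm high, open on its -x side.
- strap_pivot (a point): point on the strap's vertical pivot axis at the height of the strap's top face (66 mm above the bench); in the carrier's frame x 0, y -85 mm. A 16 mm radius hub, with a pin head to 72 mm, is around it.
- strap (a joint): angle (rad) of the blue clamp strap about its vertical pivot: 0 = swung fully open, grows as it turns clockwise seen from above, 1.75 = home against its stop, straight across the flask along the carrier's +y. At value q the strap points from its pivot in the direction (carrier yaw + pi/2 + 1.75 - q), counted anticlockwise from world +x. Friction holds it wherever it is left.
- strap_push (a point): point on the centre line of the strap's top face, 90 mm from the pivot: a good place along it to push its side; about 1.7 N moves it there. The strap is a level bar 16 mm wide and 20 mm tall (46 to 66 mm above the bench), reaching 185 mm from the pivot. Below it, where it swings, the flask and nest are lower than 40 mm.
- foot: round rubber foot, 24 mm across and 6 mm thick, under the strap 85 mm from its pivot; origin at the middle of its underside. It rides 2 mm above the flask; pushing the cam lever down drives it 2.8 mm down, onto the flask.
- lever_pivot (a point): middle of the cam lever's level pivot axis (square to the strap), 79 mm above the bench, on the strap 151 mm from the strap's pivot: the lever swings round with the strap. Two steel cheeks on the strap hold it, from 137 to 165 mm from the strap's pivot, top 90 mm above the bench.
- lever (a joint): angle (rad) through which the red cam lever has been pushed: 0 = raised, leaning outwards at 1.15 rad above level; 1.15 = fully down on its stop, level, pointing straight on along the strap, away from the strap's pivot. At value q it stands 1.15 - q above level. It pushes down and outwards and stays where it is left; about 4.5 N moves it 80 mm from its pivot.
- lever_pad (a point): middle of the upper face of the lever's pad (where to push), 89 mm along the lever from its pivot. The lever is 112 mm long from the pivot and 10 mm thick; the outer 46 mm is a pad 26 mm wide.
- flask_mid (a point): centre of the body of the pink-tinted culture flask with GREEN cap lying in the nest (body 70 x 50 x 26 mm, top 38 mm above the bench; 60 g, loose).
- spare_flask_mid (a point): a second culture flask with a BLUE cap, lying loose on the bench near its right edge; a bystander. Body 70 x 50 x 26 mm; this point is the centre of its body.
- dish: small round covered dish, 40 mm across, 13 mm high, loose on the carrier plate; a bystander. Origin under its middle.
- vial: small amber vial with orange cap, 26 mm across, 45 mm high, standing loose on the carrier plate; a bystander. Origin under its middle.
- media: bottle with orange cap, 64 mm across, 150 mm high, on the bench to the left; a bystander. Origin under its middle.
- rack: blue tube rack, 100 x 160 mm, 61 mm high, on the bench to the right; a bystander. Origin under its middle.
- tipbox: grey and yellow tip box, 85 x 120 mm, 80 mm high, on the bench to the left; a bystander. Origin under its middle.
- mouse: black computer mouse, 110 x 62 x 26 mm, on the bench beyond the carrier to the right; a bystander. Origin under its middle.
- timer: white bench timer, 60 x 70 x 22 mm, lying on the bench to the left; a bystander. Origin under its middle.

How it is judged:
By the outcome, as a careful person would: the job done as asked, in the order asked, and still so for the second after the job is handed in, with the robot touching nothing.
It also fails if it takes over 48 s, if anything falls off the work surface, if the arm or the gripper's body presses on something with over 40 N, if the wrist force passes 120 N, or if a joint passes its speed limit or range.

## Working session

There is one attempt and no reset: what is moved stays moved. The work goes in short steps, Python scripts to look and compute and a tool call to move; the robot and the scene stay as the last step left them, time stands still between calls to the robot, and variables do not carry over. Pictures are saved under pics/ and viewed, about 8 in all and at most 12, crops included, and the job is handed in when it is done.

Besides the shell and the picture viewer there is one more tool, called after "Request:" by a JSON object that holds its "api" and its "payload". carry_out: Moves the arm, as the interface text tells. Its arguments: {"type":"object","properties":{"plan":{"type":"array","items":{"type":"array"}},"grip_force":{"type":"number"}},"required":["plan"]}

```bash
mkdir -p pics; python3 - <<'E'
from plant import r
import cv2,numpy as np
print(r.get_state())
for n in("scene","top"):
    im=r.capture(n); cv2.imwrite(f"pics/{n}0.png",cv2.resize(im[:,:,::-1],(768,576),interpolation=cv2.INTER_CUBIC)); np.save(n+"0.npy",im)
    c=r.get_calibration(n); print(n,c)
E
```

```text
{'time_s': 0.0, 'joints': array([-5.01283092e+01,  2.05906711e+01,  6.34284992e-01, -1.84715247e-02,
       -7.01333572e+01, -1.65068807e+01]), 'qd': array([-0.04905969, -0.04515881,  0.07325471,  0.13528052, -0.04848501,
        0.07112636]), 'joint_torque': array([-1.67032135e-04, -5.82702613e+01,  2.93050861e+01,  6.99724317e+00,
        6.79077086e-03, -1.48189620e-04]), 'tcp_pos': array([ 0.2676187 , -0.6194824 ,  0.40374013]), 'eef_rot': array([ 1.79909021e+02, -8.85228795e-03, -1.56641474e+02]), 'contact_force': array([-0.30900202, -0.03950397, -0.34475658]), 'moment': array([-0.05528412,  0.04164244, -0.04948988]), 'gripper_width': 0.08747017679605795}
scene {'K': array([[365.98192927,   0.        , 252.08636183],
       [  0.        , 365.98192927, 196.21668423],
       [  0.        ,   0.        ,   1.        ]]), 'D': array([-0.02318529,  0.        ,  0.        ,  0.        ,  0.        ]), 'rvec': array([ 1.30453048,  2.36822866, -0.83721748]), 'tvec': array([ 0.31159147, -0.23601132,  1.67186474])}
top {'K': array([[477.81854835,   0.        , 258.85898664],
       [  0.        , 477.81854835, 190.95078155],
       [  0.        ,   0.        ,   1.        ]]), 'D': array([-0.20108628,  0.        ,  0.        ,  0.        ,  0.        ]), 'rvec': array([ 2.12192331, -2.17469803,  0.1786409 ]), 'tvec': array([-0.04291951,  0.55390056,  1.54184379])}
```

View pics/scene0.png

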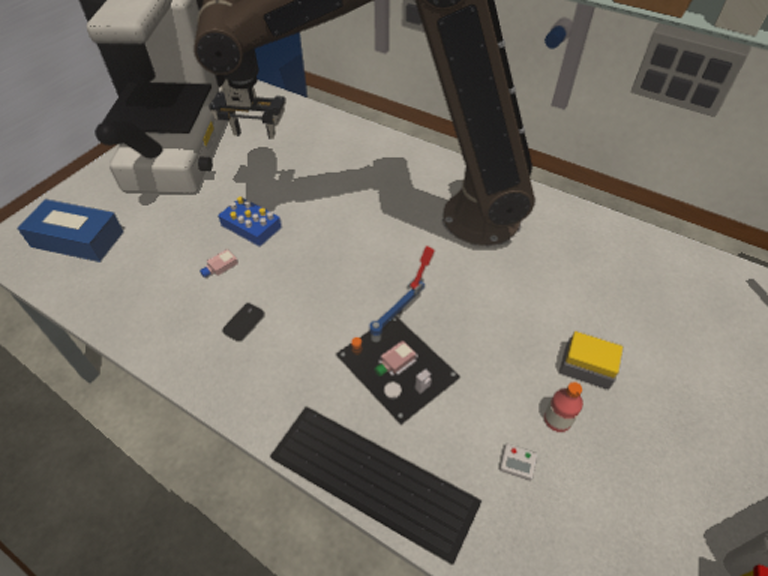

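View pics/top0.png

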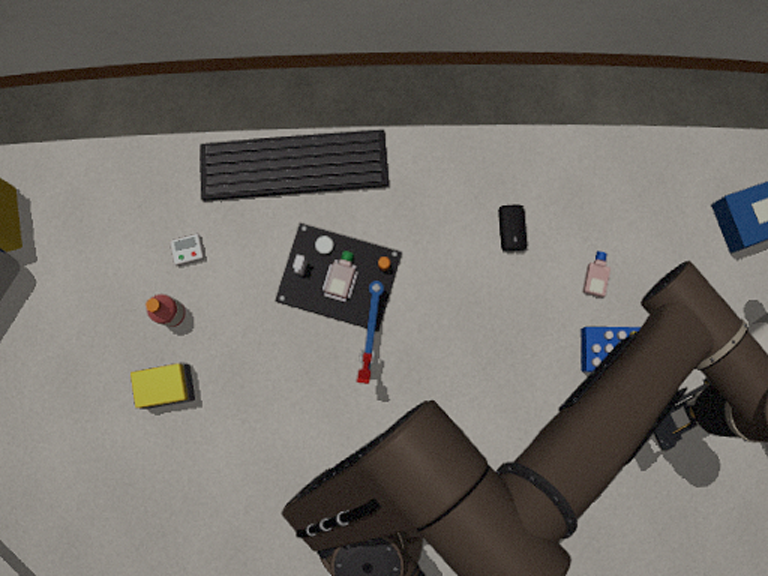

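The top view shows the plate corners near (303,225), (402,252), (374,328) and (278,300). The hub is at (376,287), and the strap runs down to the red lever at (364,375), so it is open towards the robot. Keeper (300,265), dish (324,245), vial (384,264).

```bash
cat > h.py <<'E'
import cv2,numpy as np
from plant import r
def ray(c,uv,z):
    n=cv2.undistortPoints(np.float64(uv).reshape(-1,1,2),c["K"],c["D"]).reshape(-1,2)
    R=cv2.Rodrigues(c["rvec"])[0]; o=-R.T@c["tvec"]
    d=np.c_[n,np.ones(len(n))]@R
    return o+d*((z-o[2])/d[:,2])[:,None]
def proj(c,p): return cv2.projectPoints(np.float64(p).reshape(-1,1,3),c["rvec"],c["tvec"],c["K"],c["D"])[0].reshape(-1,2)
def big(m):
    n,l,s,ce=cv2.connectedComponentsWithStats(m.astype(np.uint8)); i=1+np.argmax(s[1:,4]); return l==i
E
cat > m.py <<'E'
from h import *
im=np.load("top0.npy"); c=r.get_calibration("top"); 
roi=np.zeros(im.shape[:2],bool); roi[140:262,170:285]=1
I=im.astype(int); R,G,B=I[...,0],I[...,1],I[...,2]
blk=roi&(I.max(2)<60); blk=big(blk)
pts=np.argwhere(blk)[:,::-1]; hull=cv2.convexHull(pts.astype(np.float32)).reshape(-1,2)
W=ray(c,hull,.012)[:,:2]; rc=cv2.minAreaRect((W*1000).astype(np.float32)); print("plate",rc, cv2.boxPoints(rc))
def show(n,m,z):
    m=big(m&roi); p=np.argwhere(m)[:,::-1]; w=ray(c,p,z); v=cv2.fitLine((w[:,:2]*1000).astype(np.float32),cv2.DIST_HUBER,0,.01,.01).ravel()
    t=(w[:,:2]*1000-v[2:])@v[:2]
    print(n,m.sum(),p.mean(0),w.mean(0)[:2]*1000,"dir",v[:2],"ends",v[2:]+v[:2]*t.min(),v[2:]+v[:2]*t.max())
show("strap",(B>R+30)&(B>G+15),.066)
show("red",(R>G+70)&(B<R-60)&(G<60),.12)
show("green",(G>R+25)&(G>B+15),.03)
show("orange",(R>130)&(G>60)&(B<60),.057)
show("dish",(I.min(2)>130)&(np.arange(512)[None]<225)&(np.arange(384)[:,None]<171)&(np.arange(512)[None]>205),.025)
E
python3 m.py
```

```text
plate ((583.086181640625, 56.14689636230469), (242.88449096679688, 188.137451171875), 72.33573150634766) [[456.6024   -31.025337]
 [635.8694   -88.11356 ]
 [709.56995  143.31912 ]
 [530.303    200.40735 ]]
strap 262 [248.25572519 209.13740458] [490.32777326 -20.21366627] dir [ 0.9885852  -0.15066291] ends [408.85096258  -7.77286705] [563.10446533 -31.28149616]
red 108 [242.91666667 246.18518519] [368.55694159  -1.39745708] dir [ 0.98279214 -0.184715  ] ends [342.56359201   3.34801941] [402.27549466  -7.87478531]
green 43 [231.06976744 170.02325581] [628.07502895  35.00868259] dir [0.57540244 0.81787044] ends [620.00379555  23.64090002] [635.22619064  45.2778381 ]
orange 46 [255.5        174.34782609] [606.20584193 -46.60396784] dir [ 0.986727   -0.16238804] ends [593.97807382 -44.67670353] [617.88212201 -48.61065038]
dish 236 [215.64830508 145.80084746] [714.63480163  86.61235226] dir [0.3898131 0.920894 ] ends [699.60034917  52.30669754] [729.24902328 122.34869259]
```

Request:
{"api": "carry_out", "payload": {"plan": [[[-0.013,0.0145,0],[0,0,0],255],[[-0.026,0.029,0],[0,0,0],255],[[-0.026,0.029,0],[0,0,0],255],[[-0.026,0.029,0],[0,0,0],255],[[-0.026,0.029,0],[0,0,0],255],[[-0.026,0.029,0],[0,0,0],255],[[-0.026,0.029,0],[0,0,0],255],[[-0.026,0.029,0],[0,0,0],255],[[-0.026,0.029,0],[0,0,0],255],[[-0.026,0.029,0],[0,0,0],255],[[-0.026,0.029,0],[0,0,0],255],[[-0.026,0.029,0],[0,0,0],255]], "grip_force": 20}}

```text
time_s: 1.1
tcp_pos: [0.4098, -0.1931, 0.4047]
eef_rot: [180.0, 0.0, -156.6]
contact_force: [1.1, -0.3, 0.0]
gripper_width: 0.0132
```

Request:
{"api": "carry_out", "payload": {"plan": [[[-0.026,0.029,0],[0,0,0],255],[[-0.026,0.029,0],[0,0,0],255],[[-0.02,0.022,0],[0,0,0],255],[[-0.01,0.01,0],[0,0,0],255],[[0,0,0],[0,0,-7.1],255],[[0,0,0],[0,0,-7.1],255],[[0,0,0],[0,0,-7.1],255],[[0,0,0],[0,0,-7.1],255],[[0,0,0],[0,0,-7.1],255],[[0,0,0],[0,0,-7.1],255],[[0,0,0],[0,0,-7.1],255],[[0,0,0],[0,0,-7.1],255]]}}

```text
time_s: 2.1
tcp_pos: [0.4493, -0.0798, 0.4044]
eef_rot: [180.0, -0.0, -99.5]
contact_force: [0.4, -0.3, 0.2]
gripper_width: 0.0005
```

Request:
{"api": "carry_out", "payload": {"plan": [[[0,0,0],[0,0,-7.1],255],[[0,0,0],[0,0,-7.1],255],[[0,0,0],[0,0,-7.1],255],[[0,0,0],[0,0,-7.1],255],[[0,0,0],[0,0,-7.1],255],[[0,0,0],[0,0,-7.1],255],[[0,0,0],[0,0,-7.1],255],[[0,0,0],[0,0,-7.1],255],[[0,0,0],[0,0,-7.1],255],[[0,0,0],[0,0,-7.1],255],[[0,0,0],[0,0,-7.1],255],[[0,0,0],[0,0,-7.1],255]]}}

```text
time_s: 3.1
tcp_pos: [0.4493, -0.0798, 0.4044]
eef_rot: [180.0, 0.0, -14.3]
contact_force: [0.4, 0.1, -0.1]
gripper_width: 0.0004
```

Request:
{"api": "carry_out", "payload": {"plan": [[[0,0,0],[0,0,-7.1],255],[[0,0,0],[0,0,0],255],[[0,0,0],[0,0,0],255]]}}

```text
time_s: 3.35
tcp_pos: [0.4494, -0.0797, 0.4045]
eef_rot: [180.0, 0.0, -7.8]
contact_force: [0.2, -0.2, 0.3]
gripper_width: 0.0002
```

```bash
python3 - <<'E'
from h import *
s=r.get_state(); print(s)
im=r.capture("wrist"); c=r.get_calibration("wrist"); np.savez("w1.npz",im=im,**c)
O=np.array([.5713,.052,0]);y=np.radians(-17.66);R=np.array([[np.cos(y),-np.sin(y),0],[np.sin(y),np.cos(y),0],[0,0,1]])
v=im[:,:,::-1].copy()
for p in [(0,-85,72),(-85,-115,12),(-85,130,12),(105,-115,12),(105,130,12)]:
    u=proj(c,O+R@(np.array(p)/1000))[0]; print(p,u)
    if abs(u).max()<2000: cv2.circle(v,tuple(int(k) for k in u),3,(0,255,255),1)
cv2.imwrite("pics/w1.png",cv2.resize(v,(768,576)))
E
```

```text
{'time_s': 3.35, 'joints': array([ 1.47850158e+01, -5.68334153e-01, -2.55664530e+01, -6.26400627e-03,
       -6.50217308e+01,  6.74570538e+01]), 'qd': array([ 0.03401995, -0.05935786,  0.11388696,  0.10767548, -0.06054175,
       -1.85095856]), 'joint_torque': array([ 1.58917060e-02, -2.75279760e+01,  2.83320862e+01,  6.65985391e+00,
        8.54024710e-02,  7.59292636e-01]), 'tcp_pos': array([ 0.44935456, -0.07974855,  0.40449838]), 'eef_rot': array([ 1.79997633e+02,  2.05096574e-02, -7.76057694e+00]), 'contact_force': array([ 0.24320594, -0.20392672,  0.33981717]), 'moment': array([-0.1073604 ,  0.12207013, -0.05393183]), 'gripper_width': 0.00022054059331242913}
(0, -85, 72) [195.88030833 101.86689486]
(-85, -115, 12) [218.90610219 171.73945475]
(-85, 130, 12) [ 45.03819094 142.60509091]
(105, -115, 12) [241.02094193  21.71325524]
(105, 130, 12) [46.87936369 -8.73218877]
```

View pics/w1.png

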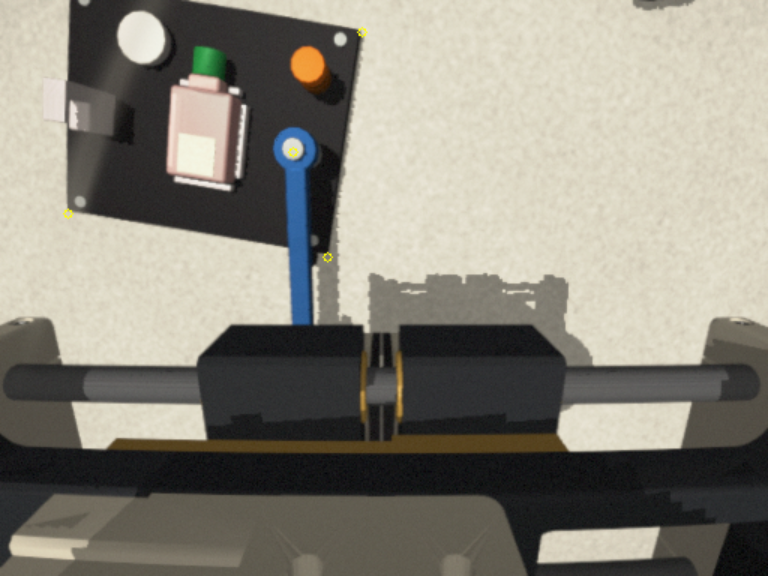

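The wrist view shows the pin head at (293,150) and the plate corners right on the projected marks, so the carrier frame is confirmed. The strap runs down from (297,170) to (302,325), and the gripper is clear to its right. Next I lower the hand beside the strap and approach it.

Request:
{"api": "carry_out", "payload": {"plan": [[[0,0,0.0345],[0,0,0],255],[[0,0,0.035],[0,0,0],255],[[0,0,0.035],[0,0,0],255],[[0,0,0.035],[0,0,0],255],[[0,0,0.025],[0,0,0],255],[[0,0,0.01],[0,0,0],255],[[0,-0.01,0],[0,0,0],255],[[0,-0.01,0],[0,0,0],255],[[0,-0.008,0],[0,0,0],255],[[0,0,0],[0,0,0],255]]}}

```text
time_s: 4.23
tcp_pos: [0.4542, -0.0504, 0.2313]
eef_rot: [-179.9, -0.1, -7.5]
contact_force: [-0.1, 0.3, 0.7]
gripper_width: 0.0002
```

Request:
{"api": "carry_out", "payload": {"plan": [[[0,-0.003,0],[0,0,0],255],[[0,-0.003,0],[0,0,0],255],[[0,-0.003,0],[0,0,0],255]]}}

```text
time_s: 4.48
tcp_pos: [0.4544, -0.0427, 0.2307]
eef_rot: [-180.0, -0.1, -7.5]
contact_force: [0.1, -0.2, 0.2]
gripper_width: 0.0005
```

```bash
python3 - <<'E'
from h import *
s=r.get_state(); print(s["tcp_pos"],s["eef_rot"],s["contact_force"],s["joints"])
im=r.capture("scene"); cv2.imwrite("pics/s2.png",cv2.resize(im[120:270,200:340,::-1],(700,750))[:600])
E
```

```text
[ 0.45442918 -0.04274451  0.23072125] [-1.79968420e+02 -6.13403303e-02 -7.54470651e+00] [ 0.09538584 -0.18420043  0.24615589] [ 1.94743692e+01  1.14248608e+01 -3.90928885e+01 -4.20180802e-04
 -3.94132591e+01  6.29812656e+01]
```

View pics/s2.png

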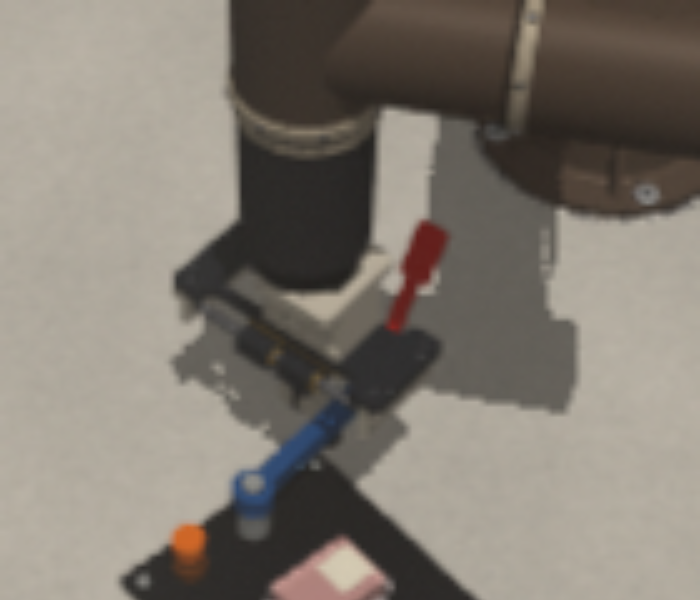

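The view shows the finger just beside the strap and the lever untouched. There is no contact yet, so I creep on.

Request:
{"api": "carry_out", "payload": {"plan": [[[0,-0.003,0],[0,0,0],255],[[0,-0.003,0],[0,0,0],255],[[0,0,0],[0,0,0],255]]}}

```text
time_s: 4.78
tcp_pos: [0.4552, -0.0369, 0.2302]
eef_rot: [180.0, -0.0, -7.5]
contact_force: [-0.1, -0.4, 0.1]
gripper_width: 0.0004
```

Request:
{"api": "carry_out", "payload": {"plan": [[[0,-0.003,0],[0,0,0],255],[[0,-0.003,0],[0,0,0],255],[[0,0,0],[0,0,0],255]]}}

```text
time_s: 5.03
tcp_pos: [0.4559, -0.0309, 0.2301]
eef_rot: [180.0, 0.0, -7.5]
contact_force: [0.3, -0.3, 0.2]
gripper_width: 0.0004
```

Request:
{"api": "carry_out", "payload": {"plan": [[[0,-0.003,0],[0,0,0],255],[[-0.0007,-0.0046,0],[0,0,3],255],[[-0.0007,-0.0046,0],[0,0,3],255],[[-0.0007,-0.0046,0],[0,0,3],255],[[-0.0007,-0.0046,0],[0,0,3],255],[[0,0,0],[0,0,0],255]]}}

```text
time_s: 5.53
tcp_pos: [0.4576, -0.0091, 0.2302]
eef_rot: [-180.0, -0.0, -19.6]
contact_force: [0.5, 0.4, 0.5]
gripper_width: 0.0006
```

```bash
python3 - <<'E'
from h import *
s=r.get_state(); print(s["tcp_pos"],s["eef_rot"],s["contact_force"],s["joints"])
im=r.capture("wrist"); cv2.imwrite("pics/w2.png",im[:,:,::-1])
E
```

```text
[ 0.4576411  -0.0090525   0.23019238] [-1.79982519e+02 -1.72113019e-02 -1.96419745e+01] [0.49172108 0.38884661 0.5058373 ] [ 2.36393153e+01  1.15982909e+01 -3.89511767e+01 -1.45820290e-03
 -3.94260183e+01  4.67198390e+01]
```

View pics/w2.png

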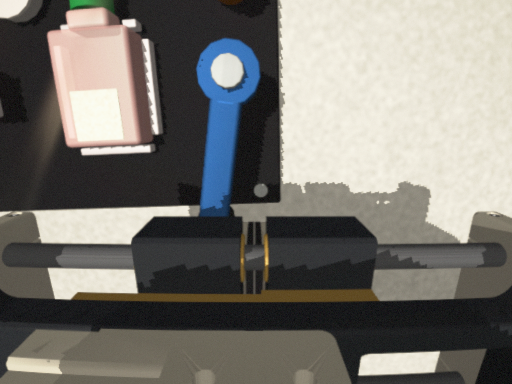

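The strap now runs from the hub (228,70) to (213,215), leaning relative to the tool. I'll measure its angle.

```bash
cat > strap.py <<'E'
from h import *
import sys
def q(name,im=None):
    c=r.get_calibration(name); im=r.capture(name)
    I=im.astype(int); m=big((I[...,2]>I[...,0]+30)&(I[...,2]>I[...,1]+15)&(np.arange(512)[None]<400)&(np.arange(512)[None]>150)) if name=="top" else big((I[...,2]>I[...,0]+30)&(I[...,2]>I[...,1]+15))
    w=ray(c,np.argwhere(m)[:,::-1],.066)[:,:2]
    P=np.array([.5455,-.029]); d=w-P; k=np.linalg.norm(d,axis=1)>.03; d=d[k]
    a=np.degrees(np.arctan2(*d.mean(0)[::-1])); print(name,k.sum(),"a",a,"q",np.radians(-17.66+90+100.27-a),"rmax",np.linalg.norm(d,axis=1).max())
    return a
if __name__=="__main__":
    for n in sys.argv[1:]: q(n)
    s=r.get_state(); d=s["tcp_pos"][:2]-[.5455,-.029]; a=np.radians(s["eef_rot"][2]+180); print("along",d@[np.cos(a),np.sin(a)],"ahead",d@[np.sin(a),-np.cos(a)],np.degrees(np.arctan2(d[1],d[0])),s["contact_force"])
E
python3 strap.py wrist top scene
```

```text
wrist 2402 a 150.23492464805847 q 0.390518735273209 rmax 0.07441989498191676
top 301 a -107.05819535974992 q 4.881130822138363 rmax 0.5203675586003352
scene 2181 a -129.7264851860362 q 5.276767115403393 rmax 1.9487100762712293
along 0.08954088502610376 ahead -0.0111183765379413 167.6314782018812 [-0.06352786 -0.23164793 -0.31125681]
```

Request:
{"api": "carry_out", "payload": {"plan": [[[0,0,0],[0,0,5],255],[[0,0,0],[0,0,5],255],[[-0.0022,-0.0076,0],[0,0,5],255],[[-0.0022,-0.0076,0],[0,0,5],255],[[-0.0022,-0.0076,0],[0,0,5],255],[[-0.0022,-0.0076,0],[0,0,5],255],[[-0.0022,-0.0076,0],[0,0,5],255],[[-0.0022,-0.0076,0],[0,0,5],255],[[-0.0022,-0.0076,0],[0,0,5],255],[[-0.0022,-0.0076,0],[0,0,5],255],[[0,0,0],[0,0,0],255]]}}

```text
time_s: 6.65
tcp_pos: [0.49, 0.0441, 0.2301]
eef_rot: [-180.0, -0.0, -69.7]
contact_force: [0.4, -0.3, 0.6]
gripper_width: 0.0003
```

```bash
python3 strap.py wrist; python3 -c "
from h import *
cv2.imwrite('pics/w3.png',r.capture('wrist')[:,:,::-1]);print(r.get_state()['eef_rot'],r.get_state()['tcp_pos'])"
```

```text
wrist 2370 a 111.55219133939158 q 1.0656597951803262 rmax 0.07030860101897989
along 0.08779259763502892 ahead -0.026796589893315875 127.57946382336682 [-0.02992676 -0.54096685 -0.80389151]
[ 1.79991642e+02  2.62627136e-03 -6.93329880e+01] [0.48918269 0.04344062 0.23001437]
```

View pics/w3.png

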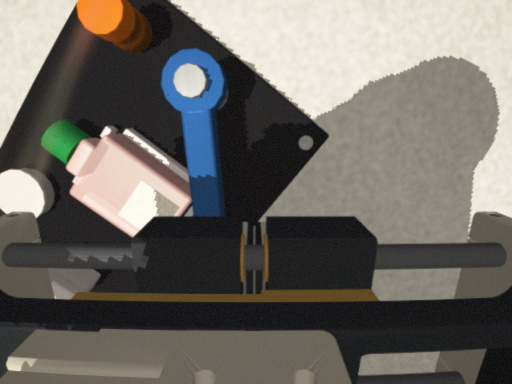

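The strap is aligned with the tool and follows the finger (hub (193,80), strap to (208,215)). The flask and vial are untouched. I'll keep going and slow down near home.

Request:
{"api": "carry_out", "payload": {"plan": [[[-0.0022,-0.0076,0],[0,0,5],255],[[-0.0022,-0.0076,0],[0,0,5],255],[[-0.0022,-0.0076,0],[0,0,5],255],[[-0.0022,-0.0076,0],[0,0,5],255],[[-0.0022,-0.0076,0],[0,0,5],255],[[-0.0022,-0.0076,0],[0,0,5],255],[[-0.001,-0.0046,0],[0,0,3],255],[[0,0,0],[0,0,0],255]]}}

```text
time_s: 7.42
tcp_pos: [0.5372, 0.0628, 0.23]
eef_rot: [-180.0, 0.0, -102.5]
contact_force: [-0.2, 0.8, 0.4]
gripper_width: 0.0004
```

Request:
{"api": "carry_out", "payload": {"plan": [[[-0.0006,-0.003,0],[0,0,2],255],[[-0.0006,-0.003,0],[0,0,2],255]]}}

```text
time_s: 7.58
tcp_pos: [0.5422, 0.0624, 0.23]
eef_rot: [180.0, -0.0, -106.4]
contact_force: [-1.7, 1.9, 0.7]
gripper_width: 0.0006
```

```bash
python3 strap.py wrist
```

```text
wrist 2249 a 76.80395791884744 q 1.6721308776203527 rmax 0.0690175371871715
along 0.08685871516770372 ahead -0.02866824356787412 91.73611450907885 [ 0.04150681 -0.2459174   0.20021585]
```

Request:
{"api": "carry_out", "payload": {"plan": [[[-0.0003,-0.0025,0],[0,0,1.5],255],[[0,-0.002,0],[0,0,0],255]]}}

```text
time_s: 7.8
tcp_pos: [0.5469, 0.0615, 0.2301]
eef_rot: [180.0, -0.0, -108.0]
contact_force: [-1.2, 1.6, -0.7]
gripper_width: 0.0007
```

Request:
{"api": "carry_out", "payload": {"plan": [[[0,-0.002,0],[0,0,0],255],[[0,-0.001,0],[0,0,0],255]]}}

```text
time_s: 7.97
tcp_pos: [0.5502, 0.0606, 0.2302]
eef_rot: [180.0, 0.0, -107.9]
contact_force: [-0.6, 0.9, -0.7]
gripper_width: 0.0007
```

Request:
{"api": "carry_out", "payload": {"plan": [[[0,-0.001,0],[0,0,0],255],[[0,-0.001,0],[0,0,0],255]]}}

```text
time_s: 8.13
tcp_pos: [0.5521, 0.0601, 0.2302]
eef_rot: [-180.0, 0.0, -108.0]
contact_force: [-0.4, 1.6, -0.1]
gripper_width: 0.0002
```

```bash
python3 strap.py wrist
```

```text
wrist 2158 a 70.00419171875527 q 1.7908091861777848 rmax 0.06902634655146754
along 0.08681795812599559 ahead -0.0211001703456576 85.65462775426448 [-1.24231598  0.62168781 -1.24058809]
```

Request:
{"api": "carry_out", "payload": {"plan": [[[0,-0.001,0],[0,0,0],255],[[0,-0.001,0],[0,0,0],255]]}}

```text
time_s: 8.35
tcp_pos: [0.5531, 0.0597, 0.2301]
eef_rot: [179.9, -0.0, -108.0]
contact_force: [-11.6, 9.2, 8.1]
gripper_width: 0.0005
```

Request:
{"api": "carry_out", "payload": {"plan": [[[0,-0.001,0],[0,0,0],255],[[0,-0.001,0],[0,0,0],255]]}}

```text
time_s: 8.52
tcp_pos: [0.5537, 0.0596, 0.23]
eef_rot: [179.7, -0.0, -108.1]
contact_force: [-20.4, 15.7, 15.0]
gripper_width: 0.0002
```

```bash
python3 strap.py wrist; python3 -c "
from h import *
cv2.imwrite('pics/w4.png',r.capture('wrist')[:,:,::-1])
cv2.imwrite('pics/s4.png',cv2.resize(r.capture('scene')[190:290,200:320,::-1],(720,600),interpolation=cv2.INTER_CUBIC))
"
```

```text
wrist 2135 a 69.62168479766972 q 1.7974851913623937 rmax 0.06856899372143205
along 0.08682084905466571 ahead -0.019687116791547082 84.72653194389717 [-16.37840592  12.69939718  10.86983869]
```

View pics/s4.png

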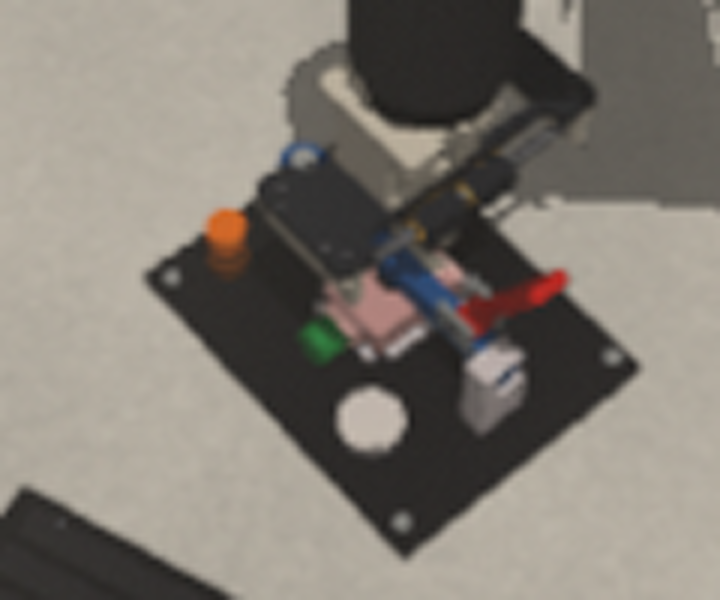

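The strap end is in the keeper slot (about (510,375)), and the force rose to about 28 N against the stop. The flask, dish and vial look undisturbed. I'll back off, rise, and move inside the raised lever.

Request:
{"api": "carry_out", "payload": {"plan": [[[0,0.005,0],[0,0,0],255],[[0,0.01,0],[0,0,0],255],[[0,0.01,0],[0,0,0],255],[[0,0,-0.02],[0,0,0],255],[[0,0,-0.035],[0,0,0],255],[[0,0,-0.035],[0,0,0],255],[[0,0,-0.025],[0,0,0],255],[[-0.02,0,0],[0,0,0],255],[[-0.03,0,0],[0,0,0],255],[[-0.02,0,0],[0,0,0],255],[[0,0,0],[0,0,0],255]]}}

```text
time_s: 9.58
tcp_pos: [0.5544, 0.136, 0.3451]
eef_rot: [-179.9, 0.0, -107.9]
contact_force: [-0.3, -0.4, 0.4]
gripper_width: 0.0004
```

```bash
cat > car.py <<'E'
from h import *
O=np.array([.5713,.052,0]);y=np.radians(-17.66);R=np.array([[np.cos(y),-np.sin(y),0],[np.sin(y),np.cos(y),0],[0,0,1]])
def car():
    s=r.get_state(); p=(s["tcp_pos"]-[0,0,.178]-O)@R*1000; print("tip in carrier mm",p.round(1),"yaw",s["eef_rot"],s["contact_force"].round(1),s["time_s"])
E
python3 - <<'E'
from car import *
car()
im=r.capture("wrist"); c=r.get_calibration("wrist"); v=im[:,:,::-1].copy()
for p in [(0,-85,72),(0,185-85,66),(0,66+112*.408,79+112*.913),(0,66,79)]:
    u=proj(c,O+R@(np.array(p)/1000))[0]; print(p,u); cv2.circle(v,tuple(int(k) for k in u),3,(0,255,255),1)
cv2.imwrite("pics/w5.png",v)
E
python3 strap.py wrist
```

```text
tip in carrier mm [-41.6  75.  167.1] yaw [-1.79947240e+02  3.40825912e-02 -1.07918635e+02] [-0.3 -0.4  0.4] 9.5833
(0, -85, 72) [201.52498846  11.17281719]
(0, 100, 66) [211.61055874 219.42534665]
(0, 111.696, 181.256) [185.22238992 303.02079675]
(0, 66, 79) [207.88003017 189.88094921]
wrist 2404 a 71.22364996021822 q 1.7695256247736761 rmax 0.14672013446365945
along 0.157499074794686 ahead -0.04270850797399302 87.22263508920292 [-0.14989636 -0.4302375  -0.35399617]
```

View pics/w5.png

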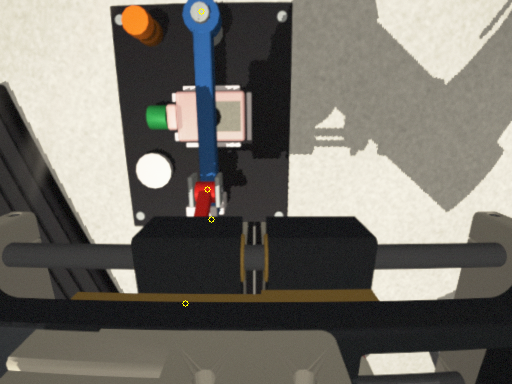

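The strap sits at q≈1.77 (home), and the lever pivot mark lies on the lever root at (207,189). I centre over the strap, then follow the pad's arc down.

Request:
{"api": "carry_out", "payload": {"plan": [[[0,-0.02,0],[0,0,0],255],[[0,-0.0216,0],[0,0,0],255],[[-0.008,0,0.002],[0,0,0],255],[[-0.0065,0,0],[0,0,0],255],[[-0.006,0,0.003],[0,0,0],255],[[-0.0065,0,0.003],[0,0,0],255],[[-0.0055,0,0.0035],[0,0,0],255],[[-0.006,0,0.004],[0,0,0],255],[[0,0,0],[0,0,0],255]]}}

```text
time_s: 10.43
tcp_pos: [0.6051, 0.158, 0.329]
eef_rot: [180.0, -0.0, -108.0]
contact_force: [-0.8, -0.9, 1.9]
gripper_width: 0.0004
```

```bash
python3 - <<'E'
from car import *
car()
cv2.imwrite('pics/s6.png',cv2.resize(r.capture('scene')[170:290,200:344,::-1],(720,600),interpolation=cv2.INTER_CUBIC))
E
```

```text
tip in carrier mm [  0.  111.2 151. ] yaw [ 1.79974860e+02 -2.58618288e-02 -1.07979252e+02] [-0.8 -0.9  1.9] 10.4333
```

View pics/s6.png

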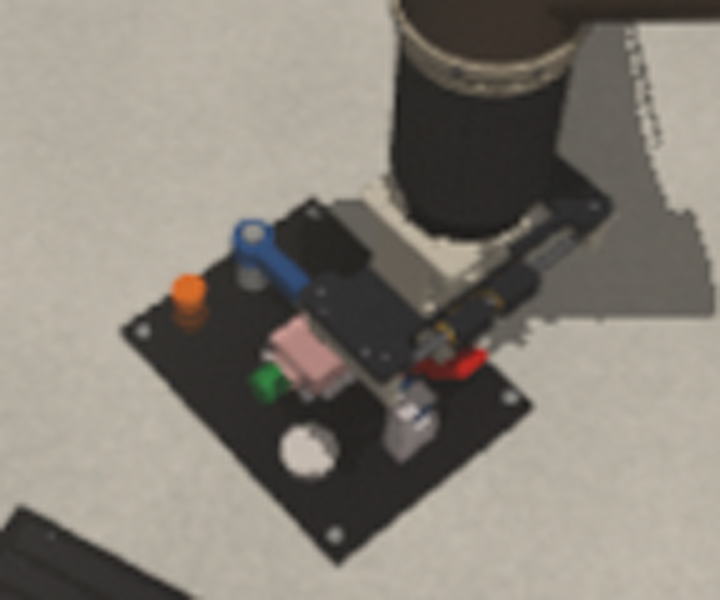

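The red lever tilts outward under the fingertip (pad near (470,362)), and the strap is still in the keeper. I continue the arc.

Request:
{"api": "carry_out", "payload": {"plan": [[[-0.005,0,0.0045],[0,0,0],255],[[-0.0055,0,0.005],[0,0,0],255],[[-0.0045,0,0.005],[0,0,0],255],[[-0.004,0,0.0055],[0,0,0],255],[[-0.0035,0,0.006],[0,0,0],255],[[-0.0035,0,0.006],[0,0,0],255],[[-0.0025,0,0.0065],[0,0,0],255],[[-0.0025,0,0.0065],[0,0,0],255],[[-0.0015,0,0.0065],[0,0,0],255],[[-0.0015,0,0.0065],[0,0,0],255],[[0,0,0],[0,0,0],255]]}}

```text
time_s: 11.4
tcp_pos: [0.6158, 0.1895, 0.2701]
eef_rot: [180.0, -0.0, -108.0]
contact_force: [0.6, 0.4, 1.0]
gripper_width: 0.0005
```

Request:
{"api": "carry_out", "payload": {"plan": [[[-0.0005,0,0.004],[0,0,0],255],[[-0.0005,0,0.003],[0,0,0],255],[[0,0,0],[0,0,0],255]]}}

```text
time_s: 11.65
tcp_pos: [0.6159, 0.19, 0.264]
eef_rot: [180.0, -0.0, -108.0]
contact_force: [0.4, 1.7, 0.4]
gripper_width: 0.0006
```

```bash
python3 -c "
from car import *
car()"
```

```text
tip in carrier mm [  0.7 145.   86. ] yaw [ 1.79972714e+02 -3.79538865e-02 -1.08048243e+02] [0.4 1.7 0.4] 11.65
```

Tip at z 86, and the stop should be near 84. I press on in 1 mm steps until the force rises.

Request:
{"api": "carry_out", "payload": {"plan": [[[0,0,0.001],[0,0,0],255],[[0,0,0.001],[0,0,0],255]]}}

```text
time_s: 11.82
tcp_pos: [0.616, 0.19, 0.2628]
eef_rot: [180.0, -0.0, -108.0]
contact_force: [-1.2, 0.2, 4.3]
gripper_width: 0.0006
```

Request:
{"api": "carry_out", "payload": {"plan": [[[0,0,0.001],[0,0,0],255],[[0,0,0.001],[0,0,0],255]]}}

```text
time_s: 11.98
tcp_pos: [0.616, 0.19, 0.2619]
eef_rot: [-180.0, -0.0, -108.0]
contact_force: [-5.5, -0.3, 18.1]
gripper_width: 0.0005
```

Request:
{"api": "carry_out", "payload": {"plan": [[[0,0,0.0005],[0,0,0],255],[[0,0,0],[0,0,0],255]]}}

```text
time_s: 12.15
tcp_pos: [0.6159, 0.19, 0.262]
eef_rot: [-180.0, 0.0, -108.0]
contact_force: [-5.8, -0.6, 14.3]
gripper_width: 0.0001
```

Request:
{"api": "carry_out", "payload": {"plan": [[[0,0,-0.003],[0,0,0],255],[[0,0,-0.02],[0,0,0],255],[[0,0,-0.035],[0,0,0],255],[[0,0,-0.035],[0,0,0],255],[[0,0,-0.035],[0,0,0],255],[[-0.02,0.03,0],[0,0,0],255],[[-0.01,0.03,0],[0,0,0],255],[[0,0.03,0],[0,0,0],255],[[0,0.03,0],[0,0,0],255],[[0,0.03,0],[0,0,0],255],[[0,0.02,0],[0,0,0],255],[[0,0,0],[0,0,0],255]]}}

```text
time_s: 13.15
tcp_pos: [0.4607, 0.2715, 0.3881]
eef_rot: [179.9, -0.0, -107.9]
contact_force: [-0.1, -0.9, -0.2]
gripper_width: 0.0005
```

```bash
python3 - <<'E'
from car import *
car()
a=cv2.resize(r.capture('scene')[170:290,200:344,::-1],(720,600),interpolation=cv2.INTER_CUBIC)
cv2.imwrite('pics/s8.png',a); c=r.get_calibration("wrist"); v=r.capture('wrist')[:,:,::-1].copy()
for p in [(0,-85,72),(0,66+112,84),(0,155,84),(0,66,84)]:
    u=proj(c,O+R@(np.array(p)/1000))[0]; print(p,u); cv2.circle(v,tuple(int(k) for k in u),3,(0,255,255),1)
cv2.imwrite('pics/w8.png',v)
E
python3 strap.py wrist
```

```text
tip in carrier mm [-171.9  175.6  210.1] yaw [ 1.79937994e+02 -1.21623035e-02 -1.07939849e+02] [-0.1 -0.9 -0.2] 13.15
(0, -85, 72) [ 71.53696876 -81.73364957]
(0, 178, 84) [ 96.54815318 190.10584476]
(0, 155, 84) [ 93.34734445 169.27098606]
(0, 66, 84) [80.96425661 81.10458249]
wrist 1366 a 72.87876198432177 q 1.7406384704637214 rmax 0.18551888495591948
along 0.26036186869473693 ahead -0.17061810389431856 105.23717543877015 [-0.48590153 -0.16007748  0.4063583 ]
```

View pics/s8.png

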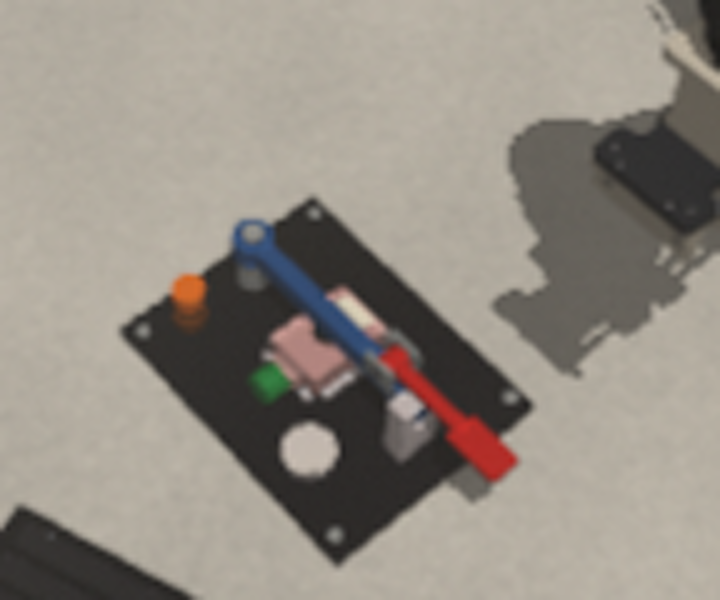

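View pics/w8.png

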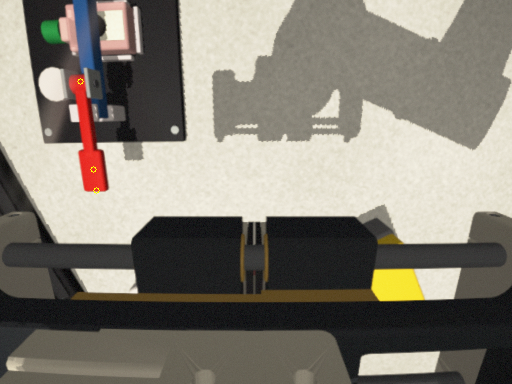

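In both views the lever lies level along the strap. Its pad and end sit on the predicted fully-down marks at (93,169) and (96,190). The strap end is in the keeper (q≈1.74), and the gripper is clear. I'll hand the job in.

```bash
python3 -c "
from plant import r
print(r.close_job())"
```

```text
the job is handed in; nothing more can be done
None
```

The flask is clamped. I swung the blue strap home with the back of the closed fingers, then pushed the red lever down with the fingertips. The arm came away clear, and I handed the job in at about 13 s.

- **Strap:** the contact force rose to about 30 N as the strap met its stop. The last wrist view gives q≈1.74, against 1.75 for home, and its end is in the keeper.
- **Lever:** it stopped with 14–18 N on the fingertips at 84 mm height, as predicted for level. Its pad and end lie on the marks projected for fully down.
- **Surroundings:** the flask, dish and vial look undisturbed in the last pictures; I did not measure their positions again. I did not check the other bench items afterwards, but nothing passed close to them.
- **What disagreed:**
  - Force readings near first contact were too noisy to show the strap starting to move, so I tracked it by camera.
  - While the fingers were pressing on the strap, the camera angle read up to about 0.05 rad too far. It agreed again once the hand was clear.
  - The strap met its stop with the tool about 9 mm further on than I expected, so the finger backs are thinner than I assumed.

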